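# Load the slide holder into the microscope stage

### The arm

A 7-joint arm with a two-finger parallel gripper is mounted at the origin on the work surface. World frame = base frame: x ahead of the robot, y to its left, z up, the work surface at z = 0. Lengths are in m, angles in rad, forces in N, time in s.
With the tool pointing down it reaches from about 0.35 to 0.9 m from the base axis. Payload 8.1 kg.
Tool frame: the origin (TCP) lies at the very end of the fingers, on their centre line; the grasp point (between the pads) lies 19 mm behind it; z points along the fingers, y is the line along which they close (so a half turn about z gives the same grasp; the last joint's range is limited). The gripper opens to 92 mm and grips with 3 to 60 N. Pads are 19 mm wide; open, the fingers measure 130 mm over their backs; the gripper's body (75 mm by 190 mm) begins 47 mm behind the grasp point.
Start: joints at [-1.315, 0.434, 0.025, 1.573, -0.012, 1.134, -0.075], TCP at [0.219, 0.585, 0.227] pointing down, gripper open.
Joint ranges: [-2.62, 2.62], [-0.44, 2.09], [-1.27, 1.32], [0.08, 2.57], [-1.32, 4.46], [0.12, 2], [-2.74, 2.74]. Speed limits (rad/s): [2.22, 2.22, 3.01, 3.01, 3.14, 3.14, 3.14].

### API

Orientations are given as a rotation vector (axis times angle).
In Python, from cell import observe, get_image, sign_off, find_in, trace, place_of gives the robot as it stands. The module is installed in compiled form; this text tells all that it offers.
- The arm moves only by the shell command python3 -m handwheel 'ROWS' [OPENING] [FORCE]. ROWS is JSON, a list of rows, each a list of 6 numbers: the shift along the tool's x, y, z each as a share of 0.02 m, from -1 to 1, then the turn, a rotation vector about the tool's x, y, z each as a share of 4 degrees, from -1 to 1. A call has 1 to 8 rows; each row shifts and turns the commanded pose from where the row before left it, along the tool's axes as they then stand; what a row does not reach is not made up. A row lasts 1/12 s, in which the tool goes at most 41.7 mm and 7.16 degrees, less where a joint would pass 70% of its speed; a pose out of reach is approached as far as the arm can. A call with a number of a shift or a turn outside -1 to 1 is refused whole. A call with a gripper value outside its range is refused whole. OPENING is the opening, from 0 (shut) to 1 (fully open), set as the call begins (- or left out, the last holds). The fingers move at their own pace and stop on an object; FORCE is the grip in N (left out, the last holds). Time passes only in rows, so rows that do not move let the fingers close. It gives the time, the measured TCP pose, the force, the opening and the grip force at its end, in the units of the state.
- observe(): the state, without advancing time (a new reading comes with each control period).
- get_image(name): name is "side" or "top" or "wrist"; returns a dict with "image" (384x512x3 uint8, red, green, blue), "fx", "fy", "cx", "cy" (pixels), "position" and "orientation" of the camera in the world. Camera axes: x right, y down, z forward; pixel columns grow to the right and rows downward; lengths in m; the calibration is good to about 2 mm. A picture is of the moment at which its call begins. There is no depth.
- sign_off(): hands the job in; it is judged then, once.
Trained networks look in the newest picture that a camera, given by its name, has taken for a name from the list of things; names that differ only in an ending like _2 or _b are one class to them, and where a whole thing is asked for, a point or a joint stands for the part that bears it (a point fixed in the world has none). Each returns a list of dicts, best first, with "score" (0 to 1); they miss things now and then, are a little off and sometimes report something else, mostly with a low value. They report only what shows in the picture. A call takes as long as a camera call. They do not tell look-alikes from the thing itself.
- find_in(label, camera): "rect" ([centre column, centre row, width, height] as shares, 0 to 1, of the picture: columns of its width, rows of its height, round what is visible of it).
- trace(label, camera): "region" (384x512 bool, what is visible of it) and "rect" ([centre column, centre row, width, height] as shares, 0 to 1, of the picture: columns of its width, rows of its height, round what is visible of it).
- place_of(label, camera): "point" ([column, row] as shares, 0 to 1, of the picture: columns of its width, rows of its height: a listed point, or the origin of a listed thing).
The state is a dict: "clock": time; "joints": joint angles; "dq": joint speeds; "joint_efforts": joint torques, N m; "position": TCP position; "ee_rot": TCP orientation; "force": force on the tool from outside, world axes, zero at the start; "ft_torque": the same for the moment, N m; "width": opening from 0.0 (shut) to 1.0 (fully open); "gripper_force": force on a finger pad.
Only numpy, scipy, OpenCV 4.12 (cv2) and the standard library are available. Lean on these libraries where they do the work, as an engineer would, in place of code of your own. Each camera call takes 0.05 s, during which the arm holds its last target. There are 200 camera calls.

### The job

Lift the cylindrical focus target out of the stage pocket and stand it upright in its round dish, then slide the slide holder along the stage, without lifting it off, until it drops into the pocket and lies flat and square. Only once it is seated, push the spring plunger at the end of the stage fully down to its stop and let it come back up. Leave everything else where it stands.

Things in the scene. Friction and masses are not known exactly. Their poses are not given: they have to be found in the camera images.
- stage: Fixed low sample stage, dark metal; position and turn vary. Origin on the table, deck top at z 40 mm. Deck spans x -120 to +82, y -160 to +180 mm (stage frame): loading deck y -160 to +20, then the pocket, sunk 6 mm, x -62 to +70, y +20 to +110. The holder enters it sliding towards +y. A black motor block stands outside the rail: x +82 to +128, y +5 to +115, top at z 55 mm
- pocket (a point): Centre of the pocket's floor, 34 mm above the table; axes parallel to the stage's. Pocket 132 mm in x, 90 mm in y, 6 mm deep. An end stop closes its +y end: face at stage y +110, 12 mm thick, top 8 mm above the deck
- rail (a point): Middle of the inner face of the aluminium guide rail, at deck height. The rail runs along the stage's y from -160 to +122 mm, inner face at stage x +70, in line with the pocket's wall; 12 mm thick, top 10 mm above the deck
- holder: Slide holder: flat aluminium plate 128 mm (its x) by 86 mm (its y) by 14 mm thick carrying three glass slides on top; 0.15 to 0.31 kg. Origin at the centre of its underside. Starts on the loading deck, off the rail and turned by up to 0.4 rad from square; in the pocket its long side lies across the stage (along the stage's x) and its top stands 8 mm above the deck
- target: Focus target: upright aluminium cylinder with dark grooves, 36 mm diameter, 50 mm high, about 0.13 kg, standing in the pocket. Origin at the centre of its underside
- dish: Fixed shallow round white dish on the table, left or right of the stage: outer diameter 68 mm at the rim, inner diameter about 56 mm, 12 mm high, inner floor 4 mm above the table. Origin at the centre of its underside
- plunger_top (a point): Centre of the top face of the plunger's round steel head (28 mm diameter, 8 mm thick), 78 mm above the table when up; it goes straight down 10 mm to its stop, which takes about 5 N. Its housing below is 30 by 34 mm, top 58 mm above the table
- plunger (a joint): Plunger travel in m: 0 up, 0.010 fully down; springs back by itself
- objective: Bystander: steel microscope objective standing on the stage's strip beside the pocket, 28 mm diameter, 45 mm high; origin at the centre of its underside
- oil_bottle: Bystander: small amber bottle on the table, across the stage from the dish, 44 mm diameter, 85 mm high; origin at the centre of its underside
- tip_rack: Bystander: white open divided rack 85 x 120 x 50 mm on the table to the right; origin at the centre of its underside
- hex_driver: Bystander: screwdriver 170 mm long with a black handle, lying on the table to the left of the stage; origin under its middle
Mind the look-alikes: they are no part of the job. Several things have the shape of the dish; the one meant has the colours described above.

How it is judged:
By the outcome, as a careful person would: the job done as asked, in the order asked, and still so for the second after the job is handed in, with the robot touching nothing.
It also fails if it takes over 72 s, if anything falls off the work surface, if the arm or the gripper's body presses on something with over 40 N, if the wrist force passes 120 N, or if a joint passes its speed limit or range.

## Working session

There is one attempt and no reset: what is moved stays moved. The work goes in short steps, Python scripts to look and compute and a shell command to move; the robot and the scene stay as the last step left them, time stands still between calls to the robot, and variables do not carry over. Pictures are saved under pics/ and viewed, at most 10 in all, crops included, and the job is handed in when it is done.

```bash
mkdir -p pics
cat > h.py <<'E'
import numpy as np, cv2
from scipy.spatial.transform import Rotation as R
from cell import *
def cam(n):
    g=get_image(n); o=np.array(g["orientation"],float)
    g["R"]=o if o.shape==(3,3) else (R.from_rotvec(o).as_matrix() if o.size==3 else R.from_quat(o).as_matrix())
    g["p"]=np.array(g["position"]); return g
def ray(g,u,v):
    d=g["R"]@np.array([(u-g["cx"])/g["fx"],(v-g["cy"])/g["fy"],1]); return d/np.linalg.norm(d)
def atz(g,u,v,z):
    d=ray(g,u,v); return g["p"]+d*(z-g["p"][2])/d[2]
def tri(l):
    A=sum(np.eye(3)-np.outer(d,d) for _,d in l); b=sum((np.eye(3)-np.outer(d,d))@p for p,d in l)
    x=np.linalg.solve(A,b); return x,[1e3*np.linalg.norm(np.cross(x-p,d)) for p,d in l]
def proj(g,X):
    c=g["R"].T@(np.array(X)-g["p"]); return [g["fx"]*c[0]/c[2]+g["cx"],g["fy"]*c[1]/c[2]+g["cy"]]
E
python3 - <<'E'
from h import *
np.set_printoptions(precision=4,suppress=True)
o=observe();print(o)
G={}
for n in("side","top","wrist"):
    g=G[n]=cam(n);cv2.imwrite(f"pics/{n}0.png",g["image"][:,:,::-1]);print(n,g["p"],g["R"][:,2],g["orientation"],g["fx"])
for l in "stage pocket rail holder target dish plunger_top objective oil_bottle".split():
    pr=[]
    for n in("side","top"):
        r=place_of(l,n)
        for q in r[:3]:
            u,v=q["point"][0]*512,q["point"][1]*384;print(l,n,round(q["score"],2),round(u,1),round(v,1))
        if r: pr.append((G[n]["p"],ray(G[n],r[0]["point"][0]*512,r[0]["point"][1]*384)))
    if len(pr)==2: print("   ",*tri(pr))
E
```

```text
{'clock': 0.0, 'joints': array([-1.3146,  0.4352,  0.025 ,  1.5741, -0.0116,  1.134 , -0.0751]), 'dq': array([ 0.0002,  0.0002,  0.0004, -0.0008,  0.0002,  0.001 ,  0.0008]), 'joint_efforts': array([ -0.0004, -66.7856,   0.9849, -31.4454,  -0.0606,   0.043 ,
         0.0002]), 'position': array([0.2194, 0.5847, 0.2259]), 'ee_rot': array([-0.5607, -3.091 ,  0.0024]), 'force': array([0.0471, 0.2531, 0.2189]), 'ft_torque': array([-0.0091,  0.0229, -0.0206]), 'gripper_force': 0.0, 'width': 1.0020846932571112}
side [ 0.4438 -0.8063  0.8488] [ 0.0605  0.6943 -0.7172] [-2.3671  0.1317 -0.0301] 414.83150661690877
top [ 0.3914 -0.0375  1.2671] [ 0.1075  0.0002 -0.9942] [-2.1344  2.1956 -0.1148] 378.6427781508422
wrist [0.1471 0.6129 0.3845] [ 0.2705 -0.1043 -0.957 ] [2.3755 1.6436 0.2408] 339.74197230739213
stage side 0.83 287.7 195.3
stage top 0.96 244.6 168.7
    [ 0.597  -0.0082 -0.0042] [np.float64(3.2086505846892233), np.float64(3.2086505846893547)]
pocket side 0.7 291.3 169.8
pocket top 0.79 225.7 162.4
    [0.6144 0.0525 0.036 ] [np.float64(4.240953838742862), np.float64(4.240953838742
[... 593 characters left out ...]
 side 0.54 199.5 152.0
dish side 0.52 220.1 131.4
dish top 0.71 181.7 243.7
dish top 0.63 156.6 261.0
    [0.3343 0.1852 0.1008] [np.float64(17.04225083307786), np.float64(17.042250833077876)]
plunger_top side 0.54 293.7 139.7
plunger_top top 0.7 371.0 143.1
plunger_top top 0.55 199.5 150.7
    [ 0.5601 -0.3004  0.4375] [np.float64(12.564865241109466), np.float64(12.564865241109818)]
objective side 0.46 258.2 162.1
objective top 0.63 217.0 189.7
    [0.5228 0.0816 0.0501] [np.float64(3.7586651937796223), np.float64(3.7586651937797546)]
oil_bottle side 0.63 247.3 302.8
oil_bottle top 0.63 344.6 202.3
    [ 0.4628 -0.3379  0.0106] [np.float64(6.2192090324912135), np.float64(6.219209032491079)]
```

Run:
```python
import cv2
for n in("side","top"):
    i=cv2.imread(f"pics/{n}0.png");cv2.imwrite(f"pics/{n}0b.png",cv2.resize(i,(800,600),interpolation=cv2.INTER_CUBIC))
```

```text
(no output)
```

View pics/top0b.png

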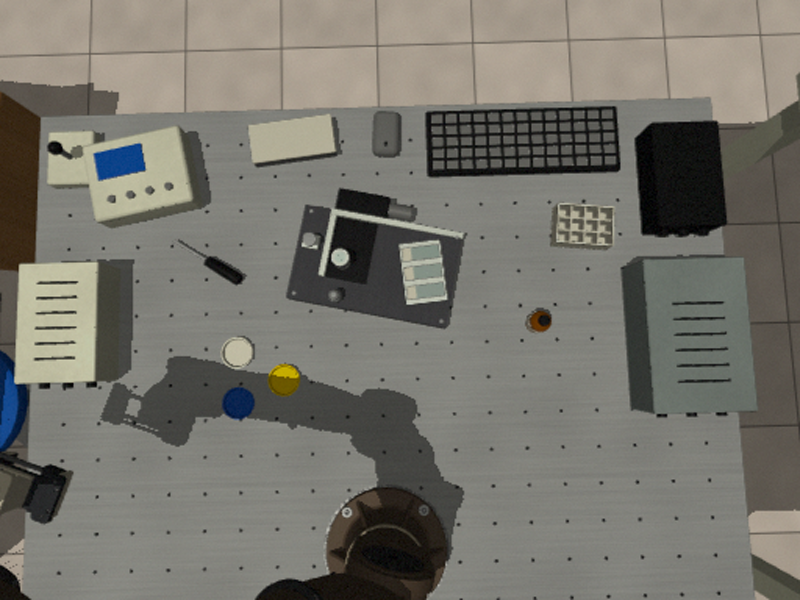

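View pics/side0b.png

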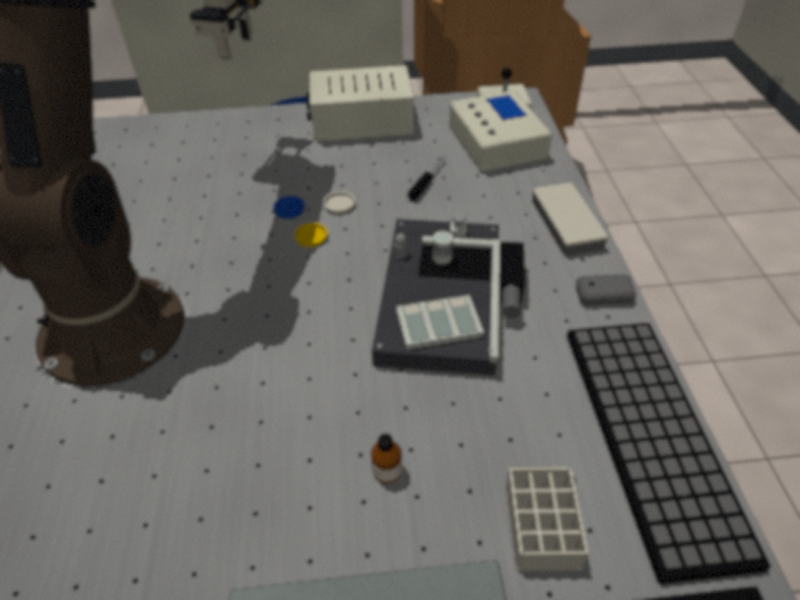

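The top view shows the stage with its rail at the far side (pixels 330,212 to 463,235), and the pocket and target at (341,257). The holder is at (423,272), the plunger at (311,240) and the white dish at (237,352); the yellow and blue dishes are decoys. The side view agrees. Next I'll go above the stage with the wrist camera.

```bash
python3 -m handwheel '[[-0.5,-0.35,0,0,0,0],[-0.97,-0.69,0,0,0,0],[-0.97,-0.69,0,0,0,0],[-0.97,-0.69,0,0,0,0],[-0.97,-0.69,0,0,0,0],[-0.97,-0.69,0,0,0,0],[-0.97,-0.69,0,0,0,0],[-0.97,-0.69,0,0,0,0]]'
python3 -m handwheel '[[-0.97,-0.69,0,0,0,0],[-0.97,-0.69,0,0,0,0],[-0.97,-0.69,0,0,0,0],[-0.97,-0.69,0,0,0,0],[-0.97,-0.69,0,0,0,0],[-0.97,-0.69,0,0,0,0],[-0.97,-0.69,0,0,0,0],[-0.97,-0.69,0,0,0,0]]'
python3 -m handwheel '[[-0.97,-0.69,0,0,0,0],[-0.97,-0.69,0,0,0,0],[-0.97,-0.69,0,0,0,0],[-0.97,-0.69,0,0,0,0],[-0.97,-0.69,0,0,0,-0.8],[-0.97,-0.69,0,0,0,-0.9],[-0.97,-0.69,0,0,0,-0.9],[-0.5,-0.35,0,0,0,0]]'
python3 -m handwheel '[[0,0,0,0,0,0],[0,0,0,0,0,0]]'
python3 - <<'E'
from h import *
print(observe())
g=cam("wrist");cv2.imwrite("pics/w1.png",cv2.resize(g["image"][:,:,::-1],(800,600),interpolation=cv2.INTER_CUBIC))
np.savez("w1.npz",R=g["R"],p=g["p"],k=[g["fx"],g["fy"],g["cx"],g["cy"]]);print(g["p"],g["R"])
for n in ("side","top"):
    q=cam(n);np.savez(n+".npz",R=q["R"],p=q["p"],k=[q["fx"],q["fy"],q["cx"],q["cy"]])
E
```

```text
clock: 1.72
position: [0.3206, 0.435, 0.2269]
ee_rot: [0.562, 3.091, 0.0]
force: [0.2, 0.9, -0.0]
width: 1.0
gripper_force: 0.0
clock: 2.38
position: [0.4267, 0.277, 0.2269]
ee_rot: [0.562, 3.091, 0.0]
force: [0.7, 0.7, -0.1]
width: 1.004
gripper_force: 0.0
clock: 3.05
position: [0.5326, 0.1308, 0.2269]
ee_rot: [0.279, 3.128, -0.002]
force: [-0.3, -0.5, 0.7]
width: 1.0
gripper_force: 0.0
clock: 3.22
position: [0.5311, 0.1345, 0.2266]
ee_rot: [-0.284, -3.128, -0.0]
force: [0.5, 0.3, -0.2]
width: 0.997
gripper_force: 0.0
{'clock': 3.2167, 'joints': array([-0.50800906,  0.30869373,  0.21182493,  1.77593363, -0.07349011,
        1.06489222,  1.11974163]), 'dq': array([-0.02711574, -0.00701686, -0.02184639,  0.01216467, -0.00454081,
        0.00035057, -0.00143899]), 'joint_efforts': array([ 2.03005224e+00, -5.45413613e+01,  3.92573386e+00, -3.06057072e+01,
        2.53819507e-01,  2.47950159e-02,  2.57519307e-01]), 'position': array([0.53109896, 0.13447761, 0.2266219 ]), 'ee_rot': array([-2.83601408e-01, -3.12835418e+00, -3.30143376e-04]), 'force': array([ 0.52225834,  0.32117155, -0.19885189]), 'ft_torque': array([0.03283921, 0.07629791, 0.01273998]), 'gripper_force': 0.0, 'width': 0.9972180369738186}
[0.45508484 0.1489547  0.38513733] [[ 1.81528438e-01  9.41403793e-01  2.84264535e-01]
 [ 9.83385430e-01 -1.73566314e-01 -5.31773492e-02]
 [-7.22610696e-04  2.89194803e-01 -9.57269995e-01]]
```

View pics/w1.png

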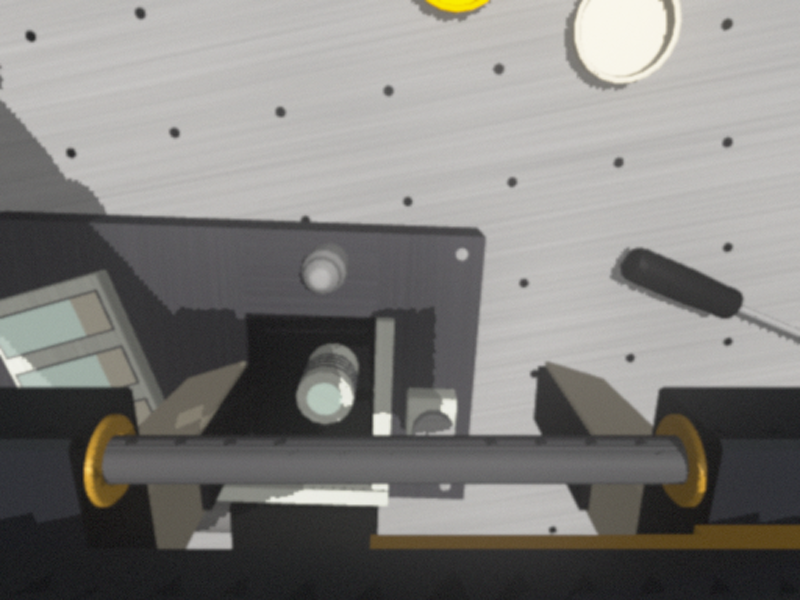

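The wrist view shows the target's top at (324,400), the objective at (322,270), the deck corner at (483,238), the pocket corner at (247,316), the end stop's inner edge at column 377, the plunger head at (432,425) and the dish at (625,35). Now I'll fit the stage pose from these points.

```bash
cat > fit.py <<'E'
from h import *
from scipy.optimize import least_squares
np.set_printoptions(precision=4,suppress=True)
def load(n):
    d=np.load(n+".npz");k=d["k"];return dict(R=d["R"],p=d["p"],fx=k[0],fy=k[1],cx=k[2],cy=k[3])
def S(q,P):
    c,s=np.cos(q[2]),np.sin(q[2]);x,y,z=np.array(P)/1e3
    return np.array([q[0]+c*x-s*y,q[1]+s*x+c*y,z])
E
python3 - <<'E'
from fit import *
C={n:load(n) for n in("w1","top","side")}
O=[("w1",(-120,180,40),(483,238)),("w1",(-62,20,40),(247,316)),("w1",(-62,110,48),(377,318)),("w1",(-62,122,48),(395,318)),
("top",(-120,-160,40),(447,327)),("top",(-120,180,40),(289,297)),("top",(82,180,40),(305,206)),("top",(70,-160,50),(463,238)),
("side",(-120,180,40),(398,220)),("side",(-120,-160,40),(376,350)),("side",(70,-160,50),(490,357))]
f=lambda q:np.concatenate([np.array(proj(C[n],S(q,P)))-np.array(u)*.64 for n,P,u in O])
r=least_squares(f,[.6,0,-.17],loss="soft_l1");print("stage",r.x,np.rad2deg(r.x[2]));print(f(r.x).reshape(-1,2))
np.save("stage.npy",r.x)
def T(name,*obs):
    x,e=tri([(C[n]["p"],ray(C[n],u[0]*.64,u[1]*.64)) for n,u in obs]);c,s=np.cos(r.x[2]),np.sin(r.x[2])
    d=x[:2]-r.x[:2];print(name,x,e,"stage mm",1e3*(c*d[0]+s*d[1]),1e3*(-s*d[0]+c*d[1]))
T("target top",("w1",(324,400)),("top",(341,257)))
T("target side",("w1",(324,400)),("side",(443,236)))
T("dish",("w1",(626,32)),("top",(237.5,351)))
T("dish",("w1",(626,32)),("side",(340,203)))
T("obj",("w1",(322,276)),("top",(335,295)))
T("plunger",("w1",(433,425)),("top",(311,238)))
print("exp plunger?",S(r.x,(0,150,78)))
for u in [(440,240),(446,299),(407,305),(400,243)]: print("holder",atz(C["top"],u[0]*.64,u[1]*.64,.054))
print("dish z.012",atz(C["w1"],626*.64,32*.64,.012))
E
```

```text
stage [ 0.6027 -0.0051 -0.2129] -12.199241069102298
[[ 1.4271 -1.3418]
 [-1.4186 -1.8571]
 [-0.6087  1.7184]
 [-0.6771  2.0506]
 [-1.2488 -0.4737]
 [-2.8561 -0.4313]
 [-0.6899 -1.7718]
 [-1.0582 -0.8826]
 [-1.391  -0.7263]
 [-2.7673  0.96  ]
 [ 0.4153 -0.4619]]
target top [0.5979 0.0748 0.0822] [np.float64(2.6880134337299153), np.float64(2.688013433729981)] stage mm -21.611246560727704 77.08881167151058
target side [0.598  0.0778 0.0874] [np.float64(0.44042115084783406), np.float64(0.4404211508479845)] stage mm -22.066525874915822 80.0092632665156
dish [0.4147 0.302  0.0168] [np.float64(2.102457239485409), np.float64(2.1024572394855157)] stage mm -248.69404483969527 260.40447177948664
dish [0.4146 0.3089 0.0039] [np.float64(0.24029442345623545), np.float64(0.240294423456005)] stage mm -250.19605086523177 267.14431765582293
obj [0.5227 0.0891 0.0652] [np.float64(2.321851135103889), np.float64(2.3218511351040094)] stage mm -98.09264300361947 75.16637230661827
plunger [0.6427 0.1388 0.0583] [np.float64(2.155568114713411), np.float64(2.155568114713394)] stage mm 8.66269876235891 149.06620473620697
exp plunger? [0.6344 0.1415 0.078 ]
holder [ 0.6306 -0.1311  0.054 ]
holder [ 0.507 -0.139  0.054]
holder [ 0.4968 -0.0584  0.054 ]
holder [ 0.6267 -0.0477  0.054 ]
dish z.012 [0.4157 0.3055 0.012 ]
```

```bash
python3 -m handwheel '[[-0.5,-0.3,0,0,0,0],[-0.95,-0.55,0,0,0,0],[-0.95,-0.55,0,0,0,0],[-0.95,-0.55,0.5,0,0,0],[-0.45,-0.28,1,0,0,0],[0,0,1,0,0,0],[0,0,0.5,0,0,0],[0,0,0,0,0,0]]' 0.65
python3 -m handwheel '[[0,0,0,0,0,0],[0,0,0,0,0,0],[0,0,0,0,0,0]]'
python3 - <<'E'
from h import *
print(observe()["position"],observe()["ee_rot"])
g=cam("wrist");cv2.imwrite("pics/w2.png",cv2.resize(g["image"][:,:,::-1],(800,600),interpolation=cv2.INTER_CUBIC))
np.savez("w2.npz",R=g["R"],p=g["p"],k=[g["fx"],g["fy"],g["cx"],g["cy"]])
print([x*1.5625 for x in proj(g,[.598,.077,.084])])
for l in("target",): print([ (np.array(q["rect"])*[800,600,800,600],q["score"]) for q in trace(l,"wrist")[:2]])
E
```

```text
clock: 4.03
position: [0.5967, 0.0776, 0.1643]
ee_rot: [-0.277, -3.125, 0.002]
force: [-0.7, -0.1, -0.2]
width: 0.648
gripper_force: 0.0
clock: 4.28
position: [0.5989, 0.0781, 0.1681]
ee_rot: [0.277, 3.127, 0.001]
force: [-1.2, -0.2, 0.5]
width: 0.647
gripper_force: 0.0
[0.59886458 0.07805255 0.1680673 ] [2.76957695e-01 3.12744322e+00 1.26689811e-03]
[np.float64(391.6353699396388), np.float64(309.01338443654873)]
[(array([392.24, 298.98,  78.88,  92.64]), 0.9), (array([300.72, 300.72, 597.68, 441.12]), 0.35)]
```

View pics/w2.png

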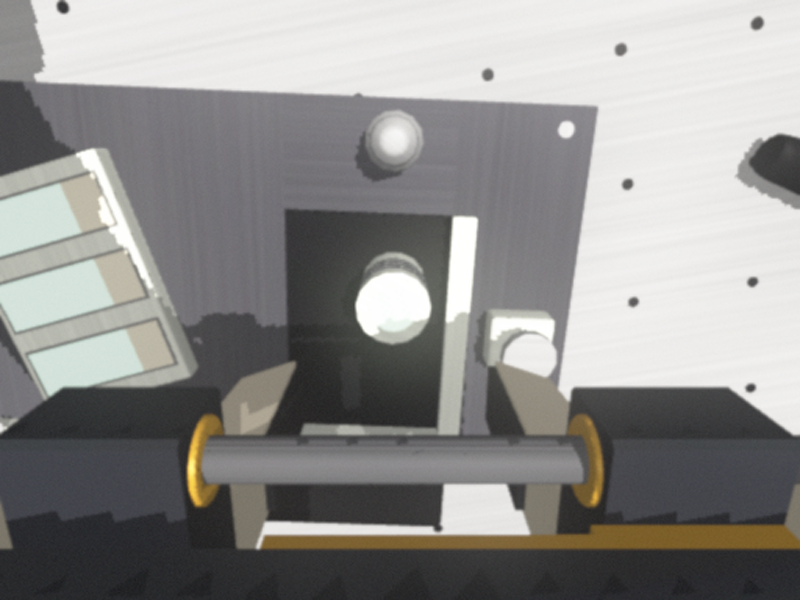

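The target's top is at (393,306), within 3 px of the prediction and centred between the fingers. The objective is at (393,138), the end stop's inner edge at column 452, the plunger head at (530,355), and two holder corners at (107,149) and (195,372). Descending to grasp.

```bash
python3 -m handwheel '[[0,0,0.5,0,0,0],[0,0,1,0,0,0],[0,0,1,0,0,0],[0,0,1,0,0,0],[0,0,1,0,0,0],[0,0,0.7,0,0,0],[0,0,0.5,0,0,0],[0,0,0,0,0,0]]'
python3 -m handwheel '[[0,0,0,0,0,0],[0,0,0,0,0,0],[0,0,0,0,0,0],[0,0,0,0,0,0],[0,0,0,0,0,0],[0,0,0,0,0,0],[0,0,0,0,0,0],[0,0,0,0,0,0]]' 0 25
python3 - <<'E'
from fit import *
C={n:load(n) for n in("w1","w2","top","side")}
O=[("w2",(-120,180,40),(597,107),3),("w2",(-62,20,40),(286,210),3),("w2",(-62,110,48),(452,217),3),("w2",(-62,122,48),(477,218),3),("w1",(-120,180,40),(483,238),1),("w1",(-62,20,40),(247,316),1),("w1",(-62,110,48),(377,318),1),
("top",(-120,-160,40),(447,327),1),("top",(-120,180,40),(289,297),1),("top",(82,180,40),(305,206),1),("top",(70,-160,50),(463,238),1)]
f=lambda q:np.concatenate([w*(np.array(proj(C[n],S(q,P)))-np.array(u)*.64) for n,P,u,w in O])
r=least_squares(f,[.6,0,-.17],loss="soft_l1");q=r.x;print("stage",q,np.rad2deg(q[2]));print(f(q).reshape(-1,2))
np.save("stage.npy",q)
c,s=np.cos(q[2]),np.sin(q[2]); st=lambda X:1e3*np.array([[c,s],[-s,c]])@(X[:2]-q[:2])
for n,u in(("w1",(433,425)),("w2",(530,353))):
    X=atz(C[n],u[0]*.64,u[1]*.64,.078);print("plunger",X,st(X))
print(tri([(C[n]["p"],ray(C[n],u[0]*.64,u[1]*.64)) for n,u in(("w1",(433,425)),("w2",(530,353)))]))
X=atz(C["w2"],393*.64,306*.64,.084);print("target",X,st(X))
for n,u in [("w2",(107,149)),("w2",(195,372)),("w1",(105,270)),("top",(440,240)),("top",(446,299)),("top",(407,305)),("top",(400,243))]:
    X=atz(C[n],u[0]*.64,u[1]*.64,.054); print("holder",n,X,st(X))
E
```

```text
clock: 5.05
position: [0.5968, 0.0773, 0.0505]
ee_rot: [-0.278, -3.126, 0.002]
force: [-0.6, -0.1, 0.2]
width: 0.652
gripper_force: 0.0
clock: 5.72
position: [0.5988, 0.0776, 0.0536]
ee_rot: [0.278, 3.128, 0.001]
force: [-0.1, 0.6, 6.7]
width: 0.372
gripper_force: 25.0
stage [ 0.603  -0.0051 -0.2136] -12.235557409870292
[[ 0.719  -2.442 ]
 [-3.6185 -0.4567]
 [ 2.8052  1.4736]
 [-1.2269  1.1093]
 [ 1.5013 -0.9514]
 [-1.3376 -1.5904]
 [-0.5477  2.0406]
 [-1.2717 -0.5354]
 [-2.8636 -0.557 ]
 [-0.6599 -1.8863]
 [-1.0447 -0.9361]]
plunger [0.6324 0.1412 0.078 ] [ -2.2171 149.2199]
plunger [0.6351 0.1411 0.078 ] [  0.4166 149.6655]
(array([0.6363, 0.1415, 0.0731]), [np.float64(1.018693812512611), np.float64(1.0186938125126035)])
target [0.5966 0.0779 0.084 ] [-23.8115  79.7919]
holder w2 [ 0.501  -0.0481  0.054 ] [-90.5263 -63.6677]
holder w2 [ 0.6242 -0.0396  0.054 ] [ 28.0282 -29.2207]
holder w1 [ 0.4983 -0.0479  0.054 ] [-93.2102 -64.0121]
holder top [ 0.6306 -0.1311  0.054 ] [  53.7249 -117.278 ]
holder top [ 0.507 -0.139  0.054] [ -65.4774 -151.217 ]
holder top [ 0.4968 -0.0584  0.054 ] [-92.4582 -74.5378]
holder top [ 0.6267 -0.0477  0.054 ] [ 32.1883 -36.5838]
```

```bash
python3 -m handwheel '[[0,0,-0.3,0,0,0],[0,0,-0.7,0,0,0],[0,0,-1,0,0,0],[0,0,-1,0,0,0],[0,0,-1,0,0,0],[0,0,-0.6,0,0,0],[0.3,0.27,-0.3,0,0,0],[0.7,0.6,-0.1,0,0,0]]'
python3 -m handwheel '[[0.9,0.8,0,0,0,0],[0.9,0.8,0,0,0,0],[0.9,0.8,0,0,0,0],[0.9,0.8,0,0,0,0],[0.9,0.8,0,0,0,0],[0.9,0.8,0,0,0,0],[0.9,0.8,0,0,0,0],[0.9,0.8,0,0,0,0]]'
python3 -m handwheel '[[0.9,0.8,0,0,0,0],[0.9,0.8,0,0,0,0],[0.65,0.55,0,0,0,0],[0.3,0.2,0,0,0,0],[0,0,0,0,0,0],[0,0,0,0,0,0],[0,0,0,0,0,0]]'
python3 - <<'E'
from fit import *
print(observe()["position"],observe()["ee_rot"],observe()["width"])
g=cam("wrist");cv2.imwrite("pics/w3.png",cv2.resize(g["image"][:,:,::-1],(800,600),interpolation=cv2.INTER_CUBIC))
np.savez("w3.npz",R=g["R"],p=g["p"],k=[g["fx"],g["fy"],g["cx"],g["cy"]])
im=cv2.imread("pics/top0.png");C=load("top")
w=((im.min(2)>190)&(np.hypot(*(np.indices(im.shape[:2])-np.array([225,152])[:,None,None]))<14)).nonzero()
print("top dish",w[1].mean(),w[0].mean(),atz(C,(w[1].min()+w[1].max())/2,(w[0].min()+w[0].max())/2,.012))
E
```

```text
clock: 6.38
position: [0.5828, 0.0964, 0.154]
ee_rot: [0.283, 3.126, -0.001]
force: [-0.1, 0.8, -2.3]
width: 0.377
gripper_force: 25.0
clock: 7.05
position: [0.4606, 0.2505, 0.1523]
ee_rot: [-0.277, -3.128, 0.001]
force: [0.8, 0.0, -1.2]
width: 0.371
gripper_force: 25.0
clock: 7.63
position: [0.4174, 0.3042, 0.1526]
ee_rot: [0.281, 3.129, -0.001]
force: [0.9, -0.1, -1.3]
width: 0.374
gripper_force: 25.0
[0.4174 0.3042 0.1526] [ 0.2807  3.1287 -0.0011] 0.3744806992471643<stdin>:7: RuntimeWarning: Mean of empty slice.
  ret = ret.dtype.type(ret / rcount)
Traceback (most recent call last):
ValueError: zero-size array to reduction operation minimum which has no identity
```

View pics/w3.png

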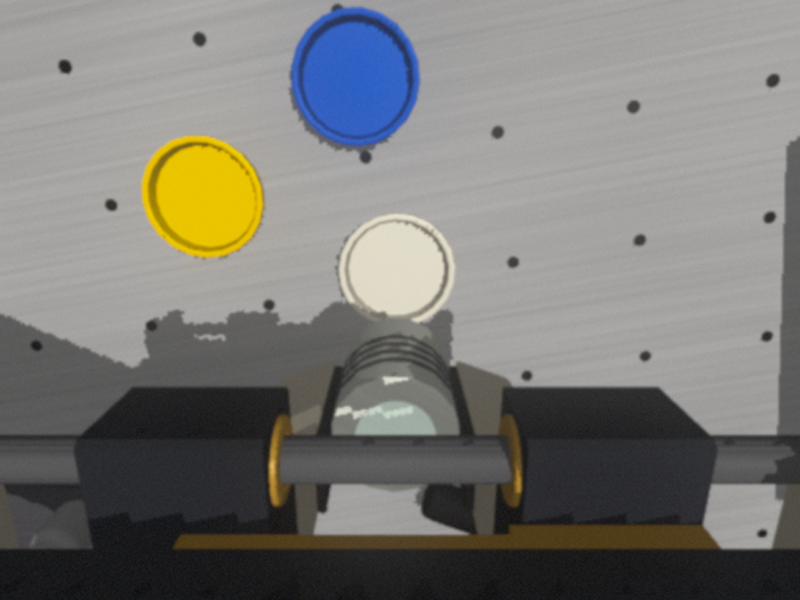

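The white dish's rim is centred at about (397,268). The target is held upright between the fingers.

Run:
```python
from fit import *
C=load("w3");X=atz(C,397*.64,268*.64,.011);print(X)
print("top of target expected at", [np.array(proj(C,[*p,.1526+.0304]))/.64 for p in([.4174,.3042],[.4152,.3045])])
d=X[:2]-np.array([.4152,.3044]);print("tool shift",d@[-.9843,.1764]/.02,d@[.1764,.9843]/.02)
print(tri([(c["p"],ray(c,u[0]*.64,u[1]*.64)) for c,u in((C,(397,268)),(load("w1"),(626,32)))]))
```

```text
[0.4103 0.3069 0.011 ]
top of target expected at [array([393.4604, 438.0594]), array([393.0855, 430.8605])]
tool shift 0.26511166390271945 0.07876190758225911
(array([0.4134, 0.3077, 0.0039]), [np.float64(1.8363196105522333), np.float64(1.8363196105521868)])
```

```bash
python3 -m handwheel '[[0.2,0.1,0.4,0,0,0],[0,0,1,0,0,0],[0,0,1,0,0,0],[0,0,1,0,0,0],[0,0,1,0,0,0],[0,0,0.9,0,0,0],[0,0,0.5,0,0,0],[0,0,0.25,0,0,0]]'
python3 -m handwheel '[[0,0,0.15,0,0,0],[0,0,0.1,0,0,0],[0,0,0,0,0,0],[0,0,0,0,0,0]]'
```

```text
clock: 8.35
position: [0.4125, 0.3072, 0.03]
ee_rot: [-0.279, -3.128, 0.003]
force: [0.9, -0.1, -1.6]
width: 0.379
gripper_force: 25.0
clock: 8.68
position: [0.4135, 0.3086, 0.0274]
ee_rot: [0.278, 3.128, 0.002]
force: [-0.0, -0.6, -1.6]
width: 0.38
gripper_force: 25.0
```

```bash
python3 -m handwheel '[[0,0,0.1,0,0,0],[0,0,0,0,0,0]]' | grep -E "pos|force"
python3 -m handwheel '[[0,0,0.08,0,0,0],[0,0,0,0,0,0]]'| grep -E "pos|force"
python3 -m handwheel '[[0,0,0.05,0,0,0],[0,0,0,0,0,0]]'| grep -E "pos|force"
```

```text
position: [0.4132, 0.3084, 0.025]
force: [-0.4, -0.2, -1.2]
gripper_force: 25.0
position: [0.4133, 0.3084, 0.0235]
force: [-0.1, -0.0, 2.4]
gripper_force: 25.0
position: [0.4133, 0.3085, 0.0235]
force: [-3.6, -3.1, 18.8]
gripper_force: 25.0
```

```bash
python3 -m handwheel '[[0,0,-0.06,0,0,0],[0,0,0,0,0,0]]' | grep -E "pos|force"
python3 -m handwheel '[[0,0,0,0,0,0],[0,0,0,0,0,0],[0,0,0,0,0,0],[0,0,0,0,0,0]]' 0.58
python3 -m handwheel '[[0,0,-0.2,0,0,0],[0,0,-0.5,0,0,0],[0,0,-1,0,0,0],[0,0,-1,0,0,0],[0,0,-1,0,0,0],[0,0,-1,0,0,0],[0,0,-1,0,0,0],[0,0,-0.6,0,0,0]]'
python3 -m handwheel '[[0,0,0,0,0,0],[0,0,0,0,0,0]]'
python3 - <<'E'
from fit import *
print(observe()["position"],observe()["ee_rot"])
g=cam("wrist");cv2.imwrite("pics/w4.png",cv2.resize(g["image"][:,:,::-1],(800,600),interpolation=cv2.INTER_CUBIC))
np.savez("w4.npz",R=g["R"],p=g["p"],k=[g["fx"],g["fy"],g["cx"],g["cy"]])
for l in("target","dish"): print(l,[ (np.array(q["rect"])*[800,600,800,600],q["score"]) for q in find_in(l,"wrist")[:3]])
print([np.array(proj(g,p))/.64 for p in([.412,.307,.012],[.412,.307,.054])])
E
```

```text
position: [0.4132, 0.3084, 0.0237]
force: [0.6, -0.3, -1.2]
gripper_force: 25.0
clock: 9.68
position: [0.4131, 0.3082, 0.0232]
ee_rot: [-0.278, -3.129, 0.0]
force: [0.7, -0.2, 0.4]
width: 0.567
gripper_force: 0.0
clock: 10.35
position: [0.4137, 0.3086, 0.1524]
ee_rot: [0.279, 3.127, 0.004]
force: [-0.2, 0.4, -0.0]
width: 0.581
gripper_force: 0.0
clock: 10.52
position: [0.4133, 0.3085, 0.1503]
ee_rot: [0.278, 3.128, 0.003]
force: [-0.1, -0.7, -1.1]
width: 0.578
gripper_force: 0.0
[0.4133 0.3085 0.1503] [0.2782 3.128  0.0026]
target [(array([394.64, 293.04,  72.64,  89.82]), 0.92)]
dish [(array([387.6 , 276.72, 111.44, 112.5 ]), 0.91), (array([192.72, 203.1 , 124.24, 116.22]), 0.9), (array([345.68,  86.28, 131.44, 140.64]), 0.7)]
[array([391.1032, 280.0253]), array([390.6102, 300.9824])]
```

View pics/w4.png

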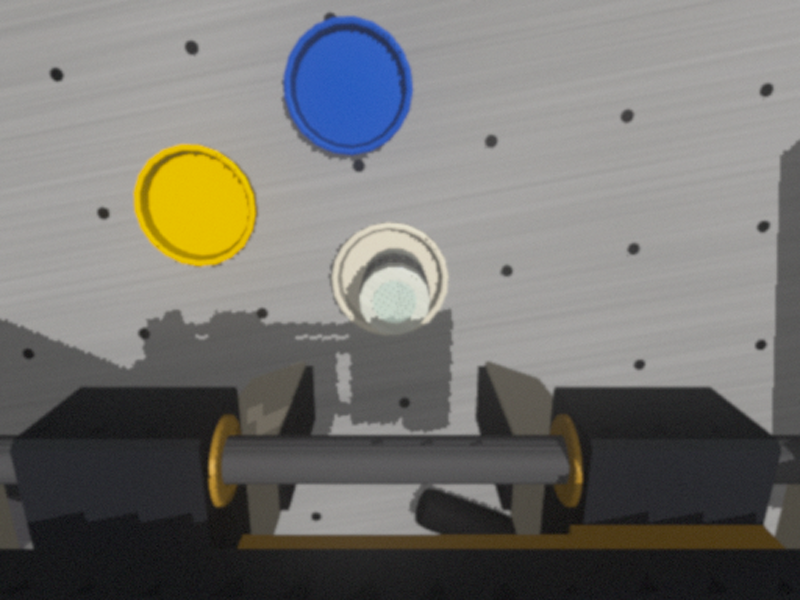

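The target stands upright inside the white dish: its top is at (394,295) and the rim is centred at (390,279). Next is the holder: I'll approach its −x face.

```bash
python3 -m handwheel '[[-0.17,-0.48,0,0,0,0],[-0.33,-0.96,0,0,0,0],[-0.33,-0.96,0,0,0,0],[-0.33,-0.96,0,0,0,0],[-0.33,-0.96,0,0,0,0],[-0.33,-0.96,0,0,0,0],[-0.33,-0.96,0,0,0,0],[-0.33,-0.96,0,0,0,0]]' 0.4|grep pos
python3 -m handwheel '[[-0.33,-0.96,0,0,0,0],[-0.33,-0.96,0,0,0,0],[-0.33,-0.96,0,0,0,0],[-0.33,-0.96,0,0,0,0],[-0.33,-0.96,0,0,0,0],[-0.33,-0.96,0,0,0,0],[-0.33,-0.96,0,0,0,0],[-0.33,-0.96,0,0,0,0]]'|grep pos
python3 -m handwheel '[[-0.33,-0.96,0,0,0,0],[-0.33,-0.96,0,0,0,0],[-0.33,-0.96,0,0,0,0],[-0.17,-0.48,0,0,0,0.5],[0,0,0,0,0,0],[0,0,0,0,0,0]]'
python3 - <<'E'
from fit import *
q=np.load("stage.npy");c,s=np.cos(q[2]),np.sin(q[2]); st=lambda X:1e3*np.array([[c,s],[-s,c]])@(X[:2]-q[:2])
o=observe();print(o["position"],st(o["position"]),R.from_rotvec(o["ee_rot"]).as_matrix()[:,1])
g=cam("wrist");cv2.imwrite("pics/w5.png",cv2.resize(g["image"][:,:,::-1],(800,600),interpolation=cv2.INTER_CUBIC))
np.savez("w5.npz",R=g["R"],p=g["p"],k=[g["fx"],g["fy"],g["cx"],g["cy"]])
E
```

```text
position: [0.436, 0.1557, 0.1487]
position: [0.4606, -0.0046, 0.1487]
clock: 12.5
position: [0.4718, -0.0731, 0.1489]
ee_rot: [-0.335, -3.123, -0.0]
force: [-0.3, 0.7, 0.3]
width: 0.4
gripper_force: 0.0
[ 0.4718 -0.0731  0.1489] [-113.8022  -94.1999] [ 0.2124  0.9772 -0.    ]
```

View pics/w5.png

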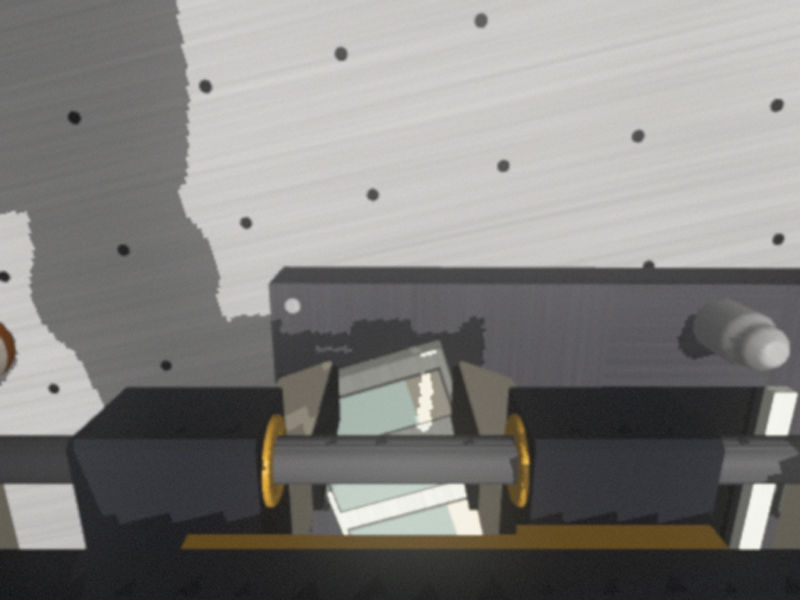

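Run:
```python
from fit import *
q=np.load("stage.npy");c,s=np.cos(q[2]),np.sin(q[2]); st=lambda X:1e3*np.array([[c,s],[-s,c]])@(X[:2]-q[:2])
C=load("w5")
for n,u,z in(("corner+y",(441,341),.054),("left edge pt",(340,374),.054),("deck corner",(273,284),.04),("deck edge",(700,283),.04)):
    print(n,st(atz(C,u[0]*.64,u[1]*.64,z)))
print("predict deck corner",np.array(proj(C,S(q,(-120,-160,40))))/.64,"tip finger@.043 front edge",np.array(proj(C,S(q,(-104,-95,43))))/.64)
```

```text
corner+y [-94.2071 -70.4409]
left edge pt [ -75.9838 -122.523 ]
deck corner [-120.7169 -157.3946]
deck edge [-120.8276   64.818 ]
predict deck corner [268.0977 285.34  ] tip finger@.043 front edge [392.8621 316.0823]
```

The wrist picture shows the holder's near corner at (441,341) and the deck corner at (273,284). The pusher will come down about 10 mm in front of the holder.

```bash
python3 -m handwheel '[[0,0,0.5,0,0,0],[0,0,1,0,0,0],[0,0,1,0,0,0],[0,0,1,0,0,0],[0,0,0.9,0,0,0],[0,0,0.5,0,0,0],[0,0,0.3,0,0,0],[0,0,0,0,0,0]]'
python3 -m handwheel '[[0,0,0,0,0,0],[-0.25,0,0,0,0,0],[-0.25,0,0,0,0,0],[-0.25,0,0,0,0,0],[-0.25,0,0,0,0,0],[0,0,0,0,0,0]]'
python3 - <<'E'
from h import *
p=observe()["position"];print(p)
E
```

```text
clock: 13.22
position: [0.4716, -0.0724, 0.0442]
ee_rot: [-0.331, -3.122, 0.0]
force: [1.0, 0.2, 0.2]
width: 0.4
gripper_force: 0.0
clock: 13.72
position: [0.4935, -0.0775, 0.0457]
ee_rot: [0.333, 3.122, 0.0]
force: [-0.3, -0.3, 0.1]
width: 0.401
gripper_force: 0.0
[ 0.49349704 -0.07750642  0.04573154]
```

```bash
python3 -m handwheel '[[-0.15,0,0.05,0,0,0],[-0.2,0,0,0,0,0],[-0.2,0,0,0,0,0],[-0.2,0,0,0,0,0],[-0.15,0,0,0,0,0],[0,0,0,0,0,0]]' | grep -E "pos|^force"
python3 -m handwheel '[[-0.12,0,0,0,0,0],[0,0,0,0,0,0]]' | grep -E "pos|^force"
python3 -m handwheel '[[-0.12,0,0,0,0,0],[0,0,0,0,0,0]]' | grep -E "pos|^force"
python3 - <<'E'
from fit import *
q=np.load("stage.npy");c,s=np.cos(q[2]),np.sin(q[2]); st=lambda X:1e3*np.array([[c,s],[-s,c]])@(X[:2]-q[:2])
print(st(observe()["position"]))
g=cam("top");cv2.imwrite("pics/t1.png",g["image"][:,:,::-1])
g=cam("side");im=g["image"][:,:,::-1][120:250,220:350];cv2.imwrite("pics/s1.png",cv2.resize(im,(780,600) if 0 else (600,600),interpolation=cv2.INTER_CUBIC))
E
```

```text
position: [0.4986, -0.0781, 0.0421]
force: [-30.1, 7.7, 20.2]
position: [0.4989, -0.078, 0.0419]
force: [-34.9, 10.1, 26.5]
position: [0.4991, -0.078, 0.0418]
force: [-41.2, 12.2, 33.9]
[-86.0416 -93.2445]
```

View pics/s1.png

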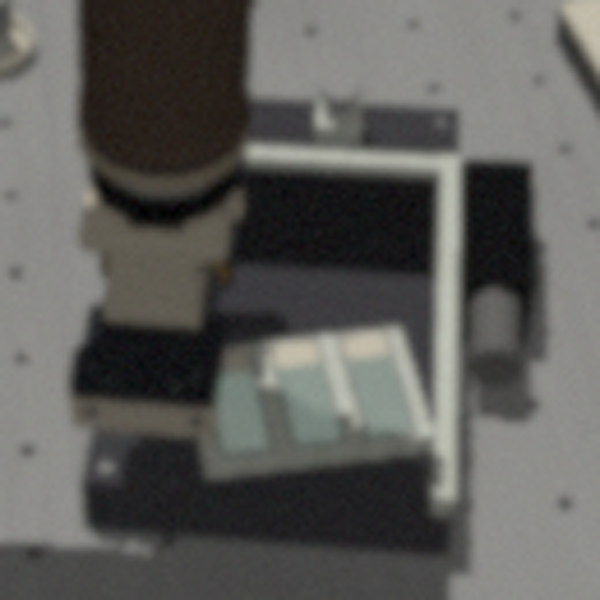

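The holder's far corner has jammed on the rail and it is still turned (bottom right at about (432,440) in the crop). I'll back off, turn the tool by 90° and square the holder by pushing its −y face with both fingers.

```bash
python3 -m handwheel '[[0.2,0,-0.05,0,0,0],[0.5,0,-0.2,0,0,0],[0.3,0,-0.8,0,0,0],[0,0,-1,0,0,0],[0,0,-1,0,0,1],[0,0,-0.5,0,0,1],[0,0,0,0,0,1],[0,0,0,0,0,1]]' 0.8|grep -E "pos|^force"
python3 -m handwheel '[[0,0,0,0,0,1],[0,0,0,0,0,1],[0,0,0,0,0,1],[0,0,0,0,0,1],[0,0,0,0,0,1],[0,0,0,0,0,1],[0,0,0,0,0,1],[0,0,0,0,0,1]]'|grep -E "pos|^force"
python3 -m handwheel '[[0,0,0,0,0,1],[0,0,0,0,0,1],[0,0,0,0,0,1],[0,0,0,0,0,1],[0,0,0,0,0,1],[0,0,0,0,0,1],[0,0,0,0,0,1],[0,0,0,0,0,1]]'|grep -E "pos|^force"
python3 -m handwheel '[[0,0,0,0,0,1],[0,0,0,0,0,1],[0,0,0,0,0,0.5],[-0.5,0.5,0,0,0,0],[-1,0.9,0,0,0,0],[-1,0.9,0,0,0,0],[-1,1,0,0,0,0],[-0.5,0.5,0,0,0,0]]'
python3 -m handwheel '[[0,0,0,0,0,0],[0,0,0,0,0,0]]'
cat >> fit.py <<'E'
q=np.load("stage.npy");c,s=np.cos(q[2]),np.sin(q[2]); st=lambda X:1e3*np.array([[c,s],[-s,c]])@(np.array(X)[:2]-q[:2])
def where():
    o=observe();M=R.from_rotvec(o["ee_rot"]).as_matrix();y=M[:2,1]
    print("TCP stage",st(o["position"]),"z",o["position"][2],"tool y vs stage x deg",np.rad2deg(np.arctan2(y[1],y[0])-q[2]),"F",o["force"],"j7",o["joints"][6])
def holder(cams=("side","top"),draw=None):
    for n in cams:
        g=cam(n);cv2.imwrite(f"pics/{draw or 'tmp'}_{n}.png",g["image"][:,:,::-1])
        for r in trace("holder",n)[:1]:
            m=r["region"].astype(np.uint8);k=max(cv2.findContours(m,0,2)[0],key=cv2.contourArea)
            b=cv2.boxPoints(cv2.minAreaRect(k));P=np.array([st(atz(g,u+.5,v+.5,.052)) for u,v in k[:,0]],np.float32)
            w=cv2.minAreaRect(P);print(n,round(r["score"],2),"holder stage rect",w)
E
python3 - <<'E'
from fit import *
where();holder(draw="h1")
E
```

```text
position: [0.4958, -0.0781, 0.1164]
force: [0.5, -0.3, -0.3]
position: [0.4951, -0.0781, 0.1155]
force: [0.7, 0.4, -0.2]
position: [0.4952, -0.0781, 0.1155]
force: [0.8, 0.0, 1.0]
clock: 17.32
position: [0.5539, -0.1756, 0.1158]
ee_rot: [2.443, 1.97, 0.0]
force: [-0.3, 0.2, 1.5]
width: 0.805
gripper_force: 0.0
clock: 17.48
position: [0.5522, -0.1729, 0.1152]
ee_rot: [2.445, 1.971, -0.0]
force: [-0.9, 0.4, -0.0]
width: 0.799
gripper_force: 0.0
TCP stage [ -14.0742 -174.775 ] z 0.11521761878673824 tool y vs stage x deg -0.009626431824708551 F [-0.9222  0.3951 -0.0422] j7 0.4326881033410333
side 0.55 holder stage rect ((4.133094787597656, -110.92950439453125), (127.56832885742188, 78.37944793701172), 5.358219146728516)
top 0.94 holder stage rect ((4.94964599609375, -93.06793975830078), (115.01380920410156, 84.78992462158203), 10.54779052734375)
```

```bash
python3 -m handwheel '[[-0.5,0.6,0.3,0,0,0],[0,0,1,0,0,0],[0,0,1,0,0,0],[0,0,0.8,0,0,0],[0,0,0.4,0,0,0],[0,0,0,0,0,0],[0,0,0,0,0,0]]'
python3 -m handwheel '[[0.3,0,0,0,0,0],[0.3,0,0,0,0,0],[0.3,0,0,0,0,0],[0.3,0,0,0,0,0],[0.3,0,0,0,0,0],[0,0,0,0,0,0],[0,0,0,0,0,0]]' |grep -E "pos|^force"
python3 -m handwheel '[[0.3,0,0,0,0,0],[0.3,0,0,0,0,0],[0.3,0,0,0,0,0],[0,0,0,0,0,0],[0,0,0,0,0,0]]' |grep -E "pos|^force"
python3 - <<'E'
from fit import *
where();holder(draw="h2")
E
```

```text
clock: 18.27
position: [0.5616, -0.1839, 0.0456]
ee_rot: [-2.444, -1.974, 0.0]
force: [-0.1, -0.0, 0.1]
width: 0.8
gripper_force: 0.0
position: [0.5682, -0.1544, 0.0454]
force: [0.1, 0.1, -0.1]
position: [0.572, -0.1367, 0.0452]
force: [-1.8, 0.5, -0.8]
TCP stage [  -2.3975 -135.1263] z 0.04523782090682717 tool y vs stage x deg 0.13258828949940438 F [-1.7825  0.528  -0.819 ] j7 0.4363381386909678
side 0.72 holder stage rect ((-1.0892105102539062, -116.98361206054688), (72.08433532714844, 28.610515594482422), 0.26708489656448364)
top 0.41 holder stage rect ((45.43514633178711, -46.52144241333008), (18.588241577148438, 34.976322174072266), 55.982269287109375)
```

```bash
python3 -m handwheel '[[0.3,0,0,0,0,0],[0.3,0,0,0,0,0],[0,0,0,0,0,0],[0,0,0,0,0,0]]' |grep -E "pos|^force"
python3 - <<'E'
from fit import *
where();holder(("wrist",),draw="h3")
E
```

```text
position: [0.5745, -0.1248, 0.0453]
force: [0.3, -0.6, 0.4]
TCP stage [  -2.4467 -123.036 ] z 0.045273422414625966 tool y vs stage x deg 0.13855873586125772 F [ 0.3358 -0.595   0.4354] j7 0.4170648541056106
wrist 0.62 holder stage rect ((4.650123596191406, -67.9494400024414), (129.41015625, 86.54857635498047), 0.04400111734867096)
```

The holder is now square (yaw 0.04°, x centre 4.7 mm). Next I'll slide it along with a slight bias towards the rail.

```bash
python3 -m handwheel '[[0.2,0.02,0.05,0,0,0],[0.3,0.03,0,0,0,0],[0.3,0.03,0,0,0,0],[0.3,0.03,0,0,0,0],[0.3,0.03,0,0,0,0],[0.3,0.02,0,0,0,0],[0.3,0.02,0,0,0,0],[0.2,0,0,0,0,0]]' |grep -E "pos|^force"
python3 -m handwheel '[[0,0,0,0,0,0],[0,0,0,0,0,0]]' |grep -E "pos|^force"
python3 - <<'E'
from fit import *
where();holder(("wrist",),draw="h4")
E
```

```text
position: [0.5874, -0.0823, 0.0442]
force: [-0.7, 0.1, -0.7]
position: [0.5875, -0.0829, 0.0444]
force: [0.4, 0.1, -0.0]
TCP stage [  1.3538 -79.3172] z 0.04439440984974087 tool y vs stage x deg 0.12073909087169417 F [ 0.3634  0.1227 -0.0212] j7 0.3463468398003046
wrist 0.73 holder stage rect ((5.1257171630859375, -23.867149353027344), (130.43898010253906, 87.31885528564453), 0.20446543395519257)
```

```bash
python3 -m handwheel '[[0.2,0.01,0.04,0,0,0],[0.3,0.02,0,0,0,0],[0.3,0.02,0,0,0,0],[0.3,0.02,0,0,0,0],[0.3,0.02,0,0,0,0],[0.3,0.02,0,0,0,0],[0.3,0,0,0,0,0],[0.2,0,0,0,0,0]]' |grep -E "pos|^force"
python3 -m handwheel '[[0.2,0,0,0,0,0],[0.3,0,0,0,0,0],[0.3,0,0,0,0,0],[0.3,0,0,0,0,0],[0.2,0,0,0,0,0],[0,0,0,0,0,0],[0,0,0,0,0,0]]' |grep -E "pos|^force"
python3 - <<'E'
from fit import *
where();holder(("wrist",),draw="h5")
E
```

```text
position: [0.5988, -0.0396, 0.0434]
force: [-1.5, -1.9, -0.0]
position: [0.6042, -0.0148, 0.0435]
force: [-0.4, 0.2, 1.2]
TCP stage [ 3.2099 -9.2429] z 0.04349740139496622 tool y vs stage x deg 0.1261884035960854 F [-0.3816  0.1617  1.2365] j7 0.23397704738004
wrist 0.67 holder stage rect ((4.974246978759766, 46.461387634277344), (129.7796173095703, 86.30023193359375), 0.022067563608288765)
```

```bash
python3 -m handwheel '[[0.2,0,0,0,0,0],[0.2,0,0,0,0,0],[0.2,0,0,0,0,0],[0.1,0,0,0,0,0],[0,0,0,0,0,0]]' |grep -E "pos|^force"
python3 -m handwheel '[[0.1,0,0,0,0,0],[0.05,0,0,0,0,0],[0,0,0,0,0,0]]' |grep -E "pos|^force"
python3 - <<'E'
from fit import *
where();holder(("wrist",),draw="h6")
E
```

```text
position: [0.6071, -0.0008, 0.0434]
force: [0.1, 0.1, 0.2]
position: [0.6076, 0.0013, 0.0435]
force: [0.1, 0.7, 0.5]
TCP stage [3.1201 7.2654] z 0.0434953713841672 tool y vs stage x deg 0.08320100450506919 F [0.1092 0.7334 0.494 ] j7 0.2066086559696199
wrist 0.63 holder stage rect ((4.793853759765625, 61.5438117980957), (85.46604919433594, 128.8126678466797), 89.98330688476562)
```

```bash
for i in 1 2; do python3 -m handwheel '[[0.1,0,0,0,0,0],[0,0,0,0,0,0],[0,0,0,0,0,0]]' |grep -E "pos|^force"; done
python3 - <<'E'
from fit import *
where();holder(("wrist",),draw="h7")
i=cv2.imread("pics/h7_wrist.png");cv2.imwrite("pics/h7b.png",cv2.resize(i,(800,600),interpolation=cv2.INTER_CUBIC))
E
```

```text
position: [0.6081, 0.0032, 0.0436]
force: [0.9, 0.5, 0.7]
position: [0.6085, 0.0053, 0.0435]
force: [-0.5, -0.7, -0.0]
TCP stage [ 3.1674 11.2974] z 0.04353992558112356 tool y vs stage x deg 0.08397384594669109 F [-0.5246 -0.6852 -0.0212] j7 0.20027619834467025
wrist 0.97 holder stage rect ((4.553440093994141, 66.31069946289062), (83.9253158569336, 124.53826141357422), 89.98278045654297)
```

View pics/h7b.png

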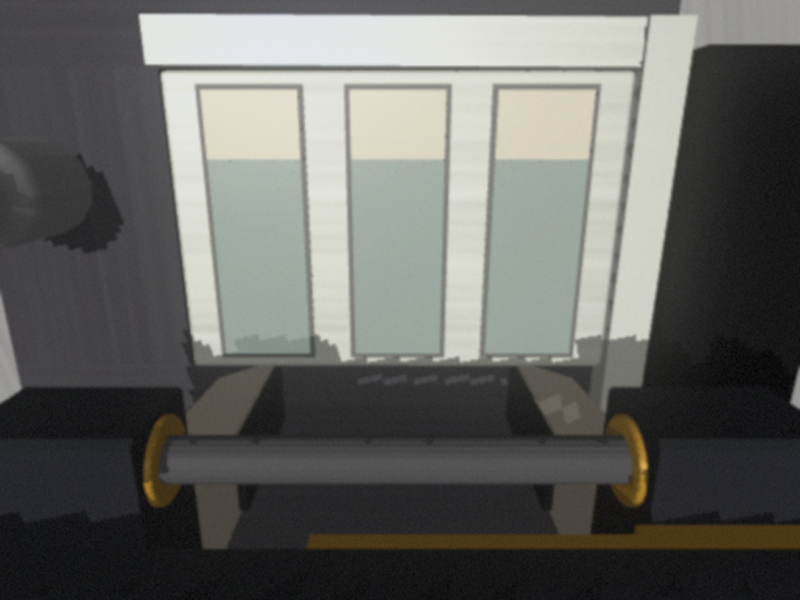

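The holder is seated. It lies between the end stop (row 67) and the rail (column 640), and its apparent size shrank by 4%, which matches the 6 mm drop. Backing off and going over the plunger.

```bash
python3 -m handwheel '[[-0.2,0,0,0,0,0],[-0.3,0,-0.2,0,0,0],[0,0,-1,0,0,0],[0,0,-1,0,0,0],[0,0,-1,0,0,0],[0,0,-1,0,0,0],[0,0,-0.3,0,0,0],[0,0,0,0,0,0]]' 0 20|grep -E "pos|^force|wid"
python3 -m handwheel '[[0.4,-0.15,0,0,0,0],[1,0,0,0,0,0],[1,0,0,0,0,0],[1,0,0,0,0,0],[1,0,0,0,0,0],[1,0,0,0,0,0],[1,0,0,0,0,0],[1,0,0,0,0,0]]' |grep -E "pos|^force"
python3 -m handwheel '[[0,0,0,0,0,0],[0,0,0,0,0,0],[0,0,0,0,0,0]]' |grep -E "pos|^force|wid"
python3 - <<'E'
from fit import *
where();holder(("side","top"),draw="h8")
for n in("wrist","top","side"):
    g=cam(n)
    for r in place_of("plunger_top",n)[:2]:
        u,v=np.array(r["point"])*[512,384];print(n,round(r["score"],2),st(atz(g,u,v,.078)))
E
```

```text
position: [0.6073, -0.0055, 0.1354]
force: [-0.3, -0.4, 0.6]
width: 0.267
position: [0.6335, 0.1422, 0.1317]
force: [0.6, 0.4, -0.4]
position: [0.6337, 0.14, 0.1324]
force: [-0.2, 0.3, 0.3]
width: 0.002
TCP stage [ -0.7348 148.3269] z 0.13237881900946813 tool y vs stage x deg 0.05983955992041867 F [-0.2078  0.3063  0.2571] j7 -0.08326509897782819
side 0.84 holder stage rect ((6.950599670410156, 56.08149337768555), (100.1415786743164, 126.85384368896484), 89.46743774414062)
top 0.75 holder stage rect ((0.9902420043945312, 62.962730407714844), (129.34764099121094, 88.6764144897461), 0.13026516139507294)
wrist 0.59 [  2.6138 151.4279]
top 0.32 [ 130.7885 -392.8138]
side 0.38 [  6.575  158.6909]
```

```bash
python3 -m handwheel '[[0.07,0.07,0.5,0,0,0],[0,0,1,0,0,0],[0,0,0.7,0,0,0],[0,0,0.3,0,0,0],[0,0,0,0,0,0],[0,0,0,0,0,0]]' |grep -E "pos|^force"
for i in 1 2 3; do python3 -m handwheel '[[0,0,0.1,0,0,0],[0,0,0.1,0,0,0],[0,0,0,0,0,0]]' |grep -E "pos|^force"; done
```

```text
position: [0.6361, 0.1414, 0.0832]
force: [0.6, -0.2, 0.0]
position: [0.6364, 0.1417, 0.0798]
force: [-0.4, 0.2, 1.0]
position: [0.6365, 0.1417, 0.0756]
force: [0.2, 0.2, 2.3]
position: [0.6366, 0.1417, 0.0715]
force: [0.6, 0.2, 2.7]
```

```bash
python3 -m handwheel '[[0,0,0.1,0,0,0],[0,0,0.1,0,0,0],[0,0,0,0,0,0]]' |grep -E "pos|^force"
for i in 1 2 ; do python3 -m handwheel '[[0,0,0.06,0,0,0],[0,0,0,0,0,0],[0,0,0,0,0,0]]' |grep -E "pos|^force"; done
```

```text
position: [0.6366, 0.1417, 0.0683]
force: [-1.3, 0.7, 9.8]
position: [0.6367, 0.1417, 0.0681]
force: [-4.8, 0.1, 20.3]
position: [0.6367, 0.1417, 0.0679]
force: [-9.4, -0.0, 30.2]
```

At its stop: z is 0.068 m and the force rises sharply. Releasing, then a final check.

```bash
python3 -m handwheel '[[0,0,-0.2,0,0,0],[0,0,-0.4,0,0,0],[0,0,-0.8,0,0,0],[0,0,-1,0,0,0],[0,0,-1,0,0,0],[0,0,-1,0,0,0],[0,0,-1,0,0,0],[0,0,-1,0,0,0]]' |grep -E "pos|^force"
python3 -m handwheel '[[-1,0,-0.5,0,0,0],[-1,0,0,0,0,0],[-1,0,0,0,0,0],[-0.5,0,0,0,0,0],[0,0,0,0,0,0],[0,0,0,0,0,0]]' |grep -E "clock|pos|^force"
python3 - <<'E'
from fit import *
where();holder(("wrist",),draw="h9")
g=cam("wrist")
a=g["image"][:,:,::-1];b=cam("side")["image"][:,:,::-1][100:260,150:363]
cv2.imwrite("pics/fin.png",np.hstack([cv2.resize(a,(400,300)),cv2.resize(b,(400,300),interpolation=cv2.INTER_CUBIC)]))
for r in place_of("plunger_top","wrist")[:1]:
    u,v=np.array(r["point"])*[512,384];print(r["score"],[st(atz(g,u,v,z)) for z in(.068,.078)])
E
```

```text
position: [0.6355, 0.1415, 0.1936]
force: [0.0, 0.9, -0.7]
clock: 28.8
position: [0.6212, 0.0733, 0.2028]
force: [-0.9, 0.8, 0.1]
TCP stage [ 1.2208 80.4905] z 0.20284666150343436 tool y vs stage x deg 0.019622726897645472 F [-0.9123  0.8419  0.1324] j7 -0.03157590491210625
wrist 0.9 holder stage rect ((5.038177490234375, 67.37789154052734), (86.79618072509766, 127.93148803710938), 89.2925796508789)
0.96 [array([  1.7295, 150.1379]), array([  1.7385, 150.51  ])]
```

View pics/fin.png

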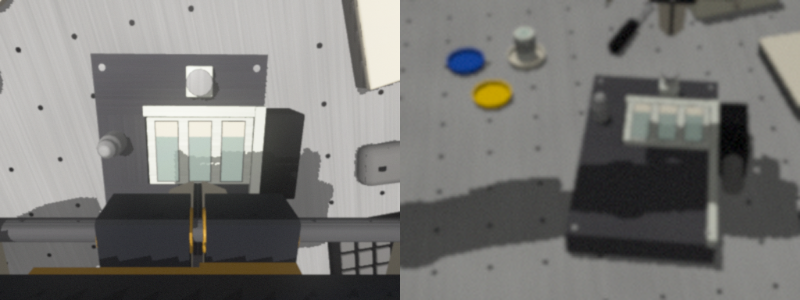

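The final picture shows the holder square in the pocket (left half, about (200,150)), the target upright in the white dish (right half, (525,45)), the plunger head up at (200,82), and the objective still standing at (110,147).

```bash
python3 -c "
from cell import sign_off
print(sign_off())"
```

```text
the job is handed in; nothing more can be done
None
```

I handed the job in at about 29 s on the robot's clock: the target stands upright in the white dish, the holder lies square and seated in the pocket, and the plunger was then pushed to its stop and came back up; the holder's first push jammed on the rail (about 55 N at the wrist), so I backed off and squared it from behind.

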